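Push the tasting board out over the edge of the display step

ROBOT

A 6-joint arm with a two-finger parallel gripper is mounted at the origin on the work surface. World frame = base frame: x ahead of the robot, y to its left, z up, the work surface at z = 0. Lengths are in m, angles in rad, forces in N, time in s.
With the tool pointing down it reaches from about 0.35 to 0.875 m from the base axis. Payload 15.5 kg.
Tool frame: the origin (TCP) lies between the finger pads; the fingertips stand 14 mm ahead of it and the grasp point (between the pads) lies 5 mm behind it; z points along the fingers, x is the direction in which the jaws open and shut, and the axes are right-handed (so a half turn about z gives the same grasp; the last joint's range is limited). The gripper opens to 85 mm and grips with 20 to 120 N. Pads are 22 mm wide; open, the fingers measure 114 mm over their backs; the gripper's body (76 mm by 85 mm) begins 54 mm behind the grasp point. The pads swing forward as they close: fully open they stand 13 mm farther back than shut.
Start: joints at [-1.2, 0.494, 1.345, -0, 1.302, -0.096], TCP at [0.281, -0.558, 0.245] pointing down, gripper open.
Joint ranges: [-2.91, 2.91], [-0.82, 2.16], [0.22, 2.67], [-1.22, 4.37], [0.12, 2.79], [-3.08, 3.08]. Speed limits (rad/s): [1.89, 1.89, 2.57, 3.01, 3.01, 3.01].

INTERFACE

Orientations are given as a unit quaternion [w, x, y, z].
In Python, from rig import arm gives the robot as it stands. The module is installed in compiled form; this text tells all that it offers. Calls block until the motion is done:
- arm.move_pose(position, orientation): joint-space move of the TCP to a pose.
- arm.move_straight(position, ori=None, max_speed=0.15): straight line of the TCP; ori=None keeps the orientation; max_speed is the mean speed in m/s.
- arm.set_joints(angles): joint-space move.
- arm.release() and arm.clamp(strength=None): open the fingers fully, or close them until they stop; strength is the grip in N (None keeps the last).
- arm.dwell(seconds).
- arm.inverse_kinematics(position, orientation): joint angles nearest the present ones, or None.
- arm.get_state(): the state.
- arm.get_image(name): name is "scene" or "side" or "wrist"; returns a dict with "frame" (420x560x3 uint8, red, green, blue), "intrinsics" (3x3 intrinsics, pixels), "R" (3x3) and "t" (3): a world point X has camera coordinates R X + t. Camera axes: x right, y down, z forward; pixel columns grow to the right and rows downward; lengths in m; the calibration is good to about 2 mm. A picture is of the moment at which its call begins. There is no depth.
A pose or a line that the arm cannot do raises arm.MotionError and nothing moves.
- arm.close_job(): hands the job in, once; it reports no verdict.
The state is a dict: "t": time; "joint_positions": joint angles; "qvel": joint speeds; "tau": joint torques, N m; "position": TCP position; "orientation": TCP orientation; "force": force on the tool from outside, world axes, zero at the start; "torque": the same for the moment, N m; "gripper_width": opening from 0.0 (shut) to 1.0 (fully open).
Only numpy, scipy, OpenCV 4.12 (cv2) and the standard library are available. Lean on these libraries where they do the work, as an engineer would, in place of code of your own. Each camera call takes 0.05 s, during which the arm holds its last target. There are 200 camera calls.

TASK

On the market stall's wooden display step, push the little red-capped jar aside, out of the way of the slate tasting board, then slide the board square out over the customers' edge of the step (the far edge) until that edge lies under the middle of the board's yellow stripe, so that a customer can get their fingers beneath it. Only push with the fingers: neither the board nor the jar may be lifted, tipped or pushed off the step, and the jar ends standing on the step, not touching the board. Leave everything else where it stands and finish with the hand clear.

Things in the scene. Friction and masses are not known exactly. Their poses are not given: they have to be found in the camera images.
- step_edge (a point): Middle of the upper far edge (the customers' edge) of the light wooden display step, a fixed block 300 mm deep (x), 420 mm wide (y) and 50 mm high. x points outward over the edge, square to it, y along the edge to the left, z up; the step's flat top is at this height and reaches 300 mm back from the edge (towards -x) and 210 mm to either side.
- board: Dark slate tasting board lying loose and flat on the step, 100 mm (its x, the way it is to be slid) by 120 mm (its y) by 8 mm thick, about 0.26 kg. Origin at the centre of its underside; its x axis points to its front edge, the one nearer the step's far edge. A yellow stripe runs across its top.
- stripe (a point): Middle of the yellow stripe on the board's top face: the stripe is 16 mm wide, runs the board's full 120 mm width along its y, and its middle lies 35 mm behind the board's front edge (65 mm ahead of its rear edge), 8 mm above its underside. Axes as the board's.
- jar: Small round jar of amber glass with a paper label and a red cap, 50 mm across and 45 mm high, about 0.14 kg, standing on the step between the board and the far edge. Origin at the centre of its underside; z up.
- bark_box: round birch-bark box, 58 mm across and 50 mm high, standing on one rear corner of the step; origin at the centre of its underside. Bystander.
- small_tub: small round plastic tub with a white lid with a green spot, 56 mm across and 45 mm high, standing on the other rear corner of the step; origin at the centre of its underside. Bystander.
- tub_red: round tub, white lid with a red spot, 96 mm across and 60 mm high, on the counter beside the step; origin at the centre of its underside. Bystander.
- tub_orange: round tub, white lid with an orange spot, 96 mm across and 60 mm high, on the counter beside the step; origin at the centre of its underside. Bystander.
- terminal: white card terminal, 160 x 75 x 35 mm, on the counter to the left of the step; origin at the centre of its underside. Bystander.
- calculator: black desk calculator, 150 x 110 x 18 mm, on the counter to the right of the step; origin at the centre of its underside. Bystander.
There are look-alikes about, which are no part of the job. What is meant by the jar is not blue, and is the larger of those in its own colour. Leave any blue or purple look-alike of the board alone.

How it is judged:
On the way, in this order (a step that is already met when the one before it is completed fails the run):
1. the jar has been pushed aside (at least 30 mm from where it stood) (distance of jar from where it was at the start of the episode above 0.03 m), for 0.2 s.
2. the step's far edge lies under the board's stripe, the board square to it (x of stripe in the frame of step_edge between -0.009 and 0.009 m and angle between the x axis of board and the x axis of step_edge, either way round below 0.14 rad), for 0.2 s.
At the end, for the whole second after the job is handed in: The step's far edge lies under the middle of the board's yellow stripe within 9 mm and the board is square to that edge within 0.14 rad; the board lies flat on the step, with its whole width on it; the jar stands upright on the step, not touching the board; both are at rest (all of step 2 and z of board in the frame of step_edge between -0.004 and 0.004 m and angle between board's own z axis and vertical below 0.06 rad and y of board in the frame of step_edge between -0.15 and 0.15 m and z of jar in the frame of step_edge between -0.004 and 0.004 m and angle between jar's own z axis and vertical below 0.08 rad and contact force between jar and board below 0.02 N and linear speed of each of board, jar below 0.01 m/s).
It fails at once if the board is lifted (15 mm off the step) or tipped (0.2 rad), or falls off the step (z of board in the frame of step_edge above 0.015 m or angle between board's own z axis and vertical above 0.2 rad or z of board in the frame of step_edge below -0.02 m).
It fails at once if the jar is lifted (15 mm off the step) or tipped (0.4 rad), or falls off the step (z of jar in the frame of step_edge above 0.015 m or angle between jar's own z axis and vertical above 0.4 rad or z of jar in the frame of step_edge below -0.02 m).
It fails at once if another thing on the step or counter is moved by more than 20 mm (distance of any of bark_box, small_tub, tub_red, tub_orange, terminal, calculator from where it was at the start of the episode above 0.02 m).
It also fails if it takes over 56 s, if anything falls off the work surface, if the arm or the gripper's body presses on something with over 40 N, if the wrist force passes 120 N, or if a joint passes its speed limit or range.

## Working session

There is one attempt and no reset: what is moved stays moved. The work goes in short steps, each a Python script; the robot and the scene stay as the last script left them, time stands still between calls to the robot, and variables do not carry over. Pictures are saved under pics/ and viewed, about 8 in all and at most 12, crops included, and the job is handed in when it is done.

```bash
mkdir -p pics; python3 - <<'E'
from rig import arm
import cv2,numpy as np
for n in("scene","side"):
    d=arm.get_image(n); cv2.imwrite(f"pics/{n}0.png",d["frame"][:,:,::-1])
    print(n,np.round(d["intrinsics"],1).tolist(),np.round(d["R"],3).tolist(),np.round(d["t"],3), "cam",np.round(-d["R"].T@d["t"],3))
print(arm.get_state()["t"])
E
```

```text
scene [[449.8, 0.0, 273.1], [0.0, 449.8, 209.8], [0.0, 0.0, 1.0]] [[0.77, 0.637, 0.005], [0.393, -0.469, -0.791], [-0.502, 0.611, -0.612]] [-0.439 -0.14   1.657] cam [ 1.225 -0.798  0.905]
side [[380.2, 0.0, 272.6], [0.0, 380.2, 214.1], [0.0, 0.0, 1.0]] [[-0.997, -0.077, -0.019], [-0.044, 0.729, -0.683], [0.066, -0.68, -0.73]] [0.539 0.043 1.008] cam [0.472 0.696 0.775]
0.1
```

View pics/scene0.png

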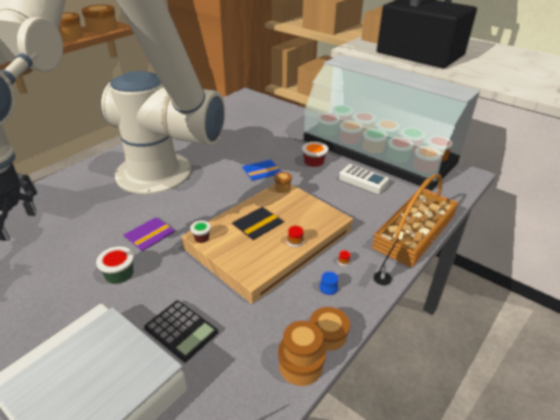

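View pics/side0.png

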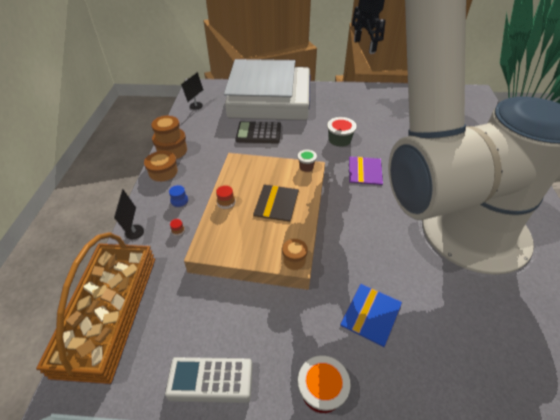

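The side view shows the step's corners at about (230,156), (327,160), (312,275) and (192,268), the board at (276,202) with its stripe at (271,201), and the jar at (225,195). Its far edge is the left one. The small red jar at (177,226) and the blue and purple boards are decoys.

```bash
cat > h.py <<'E'
import numpy as np,cv2
from rig import arm
def px2w(d,uv,z):
    uv=np.atleast_2d(np.asarray(uv,float)); K,R,t=d["intrinsics"],np.asarray(d["R"]),np.asarray(d["t"])
    r=(R.T@np.linalg.inv(K)@np.c_[uv,np.ones(len(uv))].T).T; c=-R.T@t
    return c+r*((z-c[2])/r[:,2])[:,None]
def w2px(d,X):
    p=(np.asarray(d["R"])@np.atleast_2d(X).T).T+d["t"]; p=(d["intrinsics"]@p.T).T; return p[:,:2]/p[:,2:]
def masks(d):
    h=cv2.cvtColor(d["frame"],cv2.COLOR_RGB2HSV); H,S,V=h[...,0].astype(int),h[...,1],h[...,2]
    return dict(wood=((H>8)&(H<24)&(S>70)&(V>120)),dark=(V<75),yellow=((H>=20)&(H<34)&(S>165)&(V>130)),
      red=(((H<6)|(H>174))&(S>180)&(V>110)))
def blob(m,near=None,amin=15):
    n,l,s,c=cv2.connectedComponentsWithStats(m.astype(np.uint8))
    k=[i for i in range(1,n) if s[i,4]>=amin]
    i=min(k,key=lambda i:np.hypot(*(c[i]-near))) if near is not None else max(k,key=lambda i:s[i,4])
    return l==i,c[i],s[i,4]
E
python3 - <<'E'
from h import *
o=[]
for n,nb,nj in(("scene",(258,222),(295,232)),("side",(271,201),(225,191))):
    d=arm.get_image(n); m=masks(d); f=d["frame"].copy()
    w,_,a=blob(m["wood"]); cn=max(cv2.findContours(w.astype(np.uint8),0,2)[0],key=cv2.contourArea)
    hull=cv2.convexHull(cn); ap=cv2.approxPolyDP(hull,6,True)[:,0]
    print(n,"step",a,ap.tolist(),np.round(px2w(d,ap,.05)[:,:2],3).tolist())
    for k,near,z,am in(("yellow",nb,.058,8),("red",nj,.09,15)):
        b,c,a=blob(m[k],near,am); r=cv2.minAreaRect(np.argwhere(b)[:,::-1].astype(np.float32)); q=cv2.boxPoints(r)
        print(k,a,np.round(c,1),np.round(px2w(d,c,z)[0,:2],3),np.round(px2w(d,q,z)[:,:2],3).tolist()); f[b]=(255,0,255)
    x,y=map(int,nb); k=np.zeros(w.shape,bool); k[y-30:y+30,x-35:x+35]=1
    b,c,a=blob((m["dark"]|m["yellow"])&k); r=cv2.minAreaRect(np.argwhere(b)[:,::-1].astype(np.float32))
    q=cv2.approxPolyDP(cv2.convexHull(np.argwhere(b)[:,::-1].astype(np.int32)),4,True)[:,0]
    print("board",a,q.tolist(),np.round(px2w(d,q,.058)[:,:2],3).tolist())
    cv2.polylines(f,[ap,q],True,(0,255,0),1); o.append(cv2.resize(f[120:320,150:400],None,fx=1.6*2,fy=1.6*2)[:, :800])
    o[-1]=cv2.resize(o[-1],(400,320))
cv2.imwrite("pics/m1.png",np.hstack(o)[:,:,::-1])
E
```

```text
scene step 9546 [[352, 218], [252, 303], [182, 243], [188, 231], [272, 185], [290, 183]] [[0.733, 0.179], [0.722, -0.265], [0.424, -0.228], [0.397, -0.182], [0.434, 0.158], [0.473, 0.206]]
yellow 181 [260.1 223.7] [ 0.543 -0.029] [[0.525, -0.083], [0.542, 0.039], [0.562, 0.027], [0.545, -0.093]]
red 142 [295.4 231.8] [ 0.668 -0.021] [[0.639, -0.013], [0.667, 0.011], [0.695, -0.027], [0.668, -0.05]]
board 707 [[281, 221], [253, 238], [234, 223], [261, 208]] [[0.583, 0.021], [0.57, -0.09], [0.482, -0.076], [0.496, 0.031]]
side step 11225 [[228, 153], [324, 162], [309, 278], [184, 261]] [[0.695, -0.228], [0.401, -0.201], [0.441, 0.212], [0.734, 0.184]]
yellow 207 [270.2 201.1] [ 0.547 -0.019] [[0.563, 0.033], [0.546, -0.084], [0.529, -0.077], [0.547, 0.039]]
red 154 [224.1 191.7] [ 0.667 -0.014] [[0.69, -0.035], [0.653, -0.037], [0.646, 0.004], [0.683, 0.006]]
board 207 [[277, 186], [265, 216], [272, 186]] [[0.533, -0.079], [0.556, 0.036], [0.547, -0.078]]
```

View pics/m1.png

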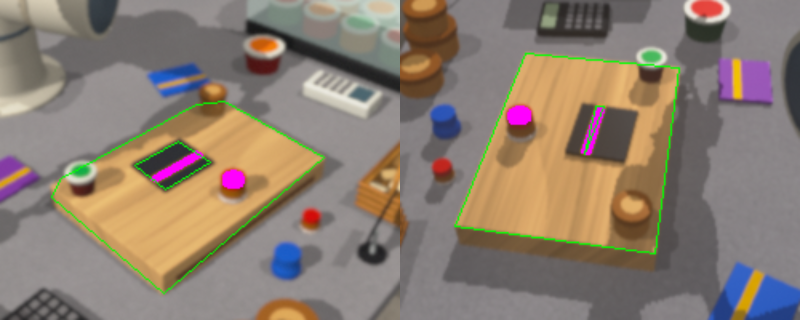

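Both views agree. The step's yaw is about -0.094, with its edge middle at (0.715,-0.022). The stripe lies 0.169 m behind the edge and the jar is at about (0.665,-0.018). First I push the jar towards the step's +y with shut fingers, and check partway.

```bash
cat >> h.py <<'E'
YAW=-.094; E0=np.array([.715,-.022]); ex=np.array([np.cos(YAW),np.sin(YAW)]); ey=np.array([-ex[1],ex[0]])
S=lambda p:np.round([(np.asarray(p)[:2]-E0)@ex,(np.asarray(p)[:2]-E0)@ey],4)
W=lambda x,y,z:np.r_[E0+x*ex+y*ey,z]
def quat(v):  # tool down, jaw axis along horizontal v
    from scipy.spatial.transform import Rotation as Ro
    X=np.r_[v,0.];Z=np.array([0,0,-1.]); q=Ro.from_matrix(np.c_[X,np.cross(Z,X),Z]).as_quat(); return np.r_[q[3],q[:3]]
def best(v,p):
    c=[(s,arm.inverse_kinematics(p,quat(s*v))) for s in(1,-1)]; c=[(s,j) for s,j in c if j is not None]
    s,j=min(c,key=lambda k:abs(k[1][5])); print("j6",round(j[5],2)); return quat(s*v)
def jar(out=True):
    r=[]
    for n in("scene","side"):
        d=arm.get_image(n); m=masks(d)["red"]; K=np.zeros(m.shape,bool)
        p=w2px(d,np.array([W(x,y,.09) for x in(-.12,0) for y in(-.05,.2)])).astype(np.float32)
        q=np.zeros(m.shape,np.uint8); cv2.fillConvexPoly(q,cv2.convexHull(p).astype(np.int32),1)
        b,c,a=blob(m&(q>0)); r.append(S(px2w(d,c,.09)[0]))
    print("jar scene/side",r); return np.mean(r,0)
E
python3 - <<'E'
from h import *
print("jar0",jar())
p=W(-.051,-.07,.2); q=best(ex,p)
arm.clamp(30); arm.move_pose(p,q)
arm.move_straight(W(-.051,-.07,.073),max_speed=.12); s=arm.get_state(); print(s["force"],s["gripper_width"],s["t"])
arm.move_straight(W(-.051,.015,.073),max_speed=.05)
s=arm.get_state(); print(s["force"],s["t"],S(s["position"])); jar()
f=[arm.get_image(n)["frame"][90:330,140:420] for n in("scene","side")]
cv2.imwrite("pics/j1.png",cv2.resize(np.hstack(f),(800,343))[:,:,::-1])
E
```

```text
jar scene/side [array([-0.0473, -0.0035]), array([-0.048 ,  0.0031])]
jar0 [-0.04765 -0.0002 ]
j6 -0.13
[ 0.16659332 -0.49368435 -0.08001099] 0.003140434015215334 4.4417
[ 0.56988673 -0.60775341 -0.77303662] 6.2917 [-0.0509  0.0148]
jar scene/side [array([-0.0259,  0.0434]), array([-0.0457,  0.0527])]
```

View pics/j1.png

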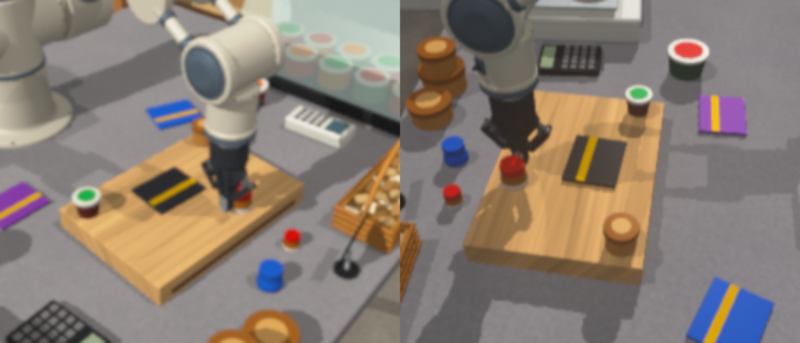

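The jar is moving upright and has stayed centred on the fingers in the side view (x -0.046). The scene view of it is partly blocked by the hand. I continue the push, then retreat and re-measure.

```bash
python3 - <<'E'
from h import *
arm.move_straight(W(-.049,.055,.073),max_speed=.05); jar()
arm.move_straight(W(-.049,.1,.073),max_speed=.05); jar()
arm.move_straight(W(-.049,.08,.073),max_speed=.1)
arm.move_straight(W(-.049,.08,.2),max_speed=.2); print(arm.get_state()["t"])
# park behind board, out of view of the jar
p=W(-.29,0,.2); q=best(ey,p); arm.release(); arm.move_pose(p,q); jar()
w=arm.get_image("wrist"); f=[w["frame"],arm.get_image("side")["frame"]]
cv2.imwrite("pics/w1.png",cv2.resize(np.hstack(f),(800,300))[:,:,::-1]); s=arm.get_state(); print(s["t"],s["force"])
E
```

```text
jar scene/side [array([-0.0239,  0.0835]), array([-0.0429,  0.0937])]
jar scene/side [array([-0.0241,  0.1288]), array([-0.0408,  0.1382])]
9.825
j6 1.54
jar scene/side [array([-0.0396,  0.1333]), array([-0.0404,  0.1388])]
12.15 [-0.32162568  0.47888769  0.90429603]
```

View pics/w1.png

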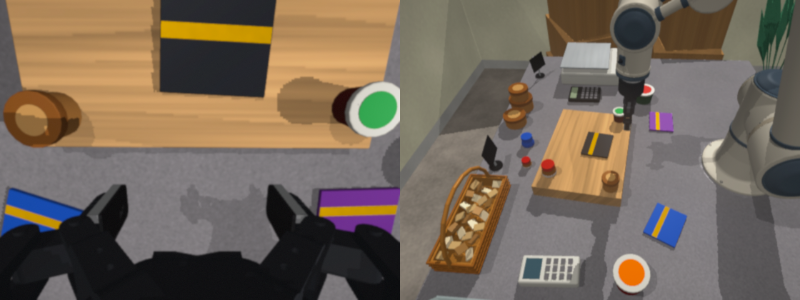

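The jar now stands at step (-0.040, 0.136), well clear of the board. The wrist view shows the board's rear edge and stripe clearly, with open space behind it between the box and the tub. I measure the board there.

```bash
cat >> h.py <<'E'
def stripe(names=("scene","side","wrist"),near=None):
    for n in names:
        d=arm.get_image(n); m=masks(d)["yellow"]
        p=w2px(d,np.array([W(x,y,.058) for x in(-.28,.06) for y in(-.09,.09)])).astype(np.float32)
        q=np.zeros(m.shape,np.uint8); cv2.fillConvexPoly(q,cv2.convexHull(p).astype(np.int32),1)
        try:
            b,c,a=blob(m&(q>0)); k=cv2.boxPoints(cv2.minAreaRect(np.argwhere(b)[:,::-1].astype(np.float32)))
            P=np.array([S(x) for x in px2w(d,k,.058)]); P=P[np.argsort(P[:,1])]; v=P[2:].mean(0)-P[:2].mean(0)
            print(n,"stripe",a,"mid",np.round(P.mean(0),4),"yaw",round(float(-v[0]/v[1]),3),"len",round(float(np.hypot(*v)),3))
        except Exception as e: print(n,e)
E
python3 - <<'E'
from h import *
stripe()
d=arm.get_image("wrist"); m=masks(d)
for k in("wood",):
    b,c,a=blob(m["wood"],None); ys,xs=np.nonzero(b)
    pts=[(x,ys[xs==x].max()) for x in range(180,460,20)]   # rear step edge
    P=np.array([S(p) for p in px2w(d,pts,.05)]); print("rear step edge",np.round(np.polyfit(P[:,1],P[:,0],1),4))
dk=m["dark"]; pts=[]
for x in range(240,365,10):
    col=[y for y in range(60,170) if dk[y,x]]; pts.append((x,max(col)) if col else (x,0))
P=np.array([S(p) for p in px2w(d,pts,.056)]); print(pts); print("board rear",np.round(np.polyfit(P[:,1],P[:,0],1),4))
E
```

```text
scene stripe 180 mid [-0.1702 -0.021 ] yaw -0.046 len 0.12
side stripe 207 mid [-0.1678 -0.016 ] yaw -0.057 len 0.118
wrist stripe 3726 mid [-0.1693 -0.0198] yaw -0.052 len 0.12
rear step edge [ 0.0049 -0.2987]
[(240, 127), (250, 128), (260, 128), (270, 129), (280, 129), (290, 130), (300, 130), (310, 131), (320, 131), (330, 132), (340, 133), (350, 133), (360, 134)]
board rear [ 0.0526 -0.2324]
```

The step frame checks out: the rear edge measures at -0.2987 against a nominal -0.300. The board's stripe is at x=-0.169, y=-0.019, with yaw -0.052 relative to the step. I lower the open fingers behind the rear edge with a force check, then push most of the way.

```bash
python3 - <<'E'
from h import *
y=-.019; x0=-.26
arm.move_straight(W(x0,y,.2),max_speed=.2); arm.move_straight(W(x0,y,.07),max_speed=.1); arm.dwell(.1)
f0=arm.get_state()["force"][2]; z=.07
while z>.051:
    z-=.0015; arm.move_straight(W(x0,y,z),max_speed=.03); arm.dwell(.05); f=arm.get_state()["force"][2]-f0
    if abs(f)>2.5: break
print("touch z",z,"df",f,"t",arm.get_state()["t"])
z+=.002; arm.move_straight(W(x0,y,z),max_speed=.03)
s=arm.get_state(); print(s["force"],s["position"],z)
arm.move_straight(W(-.16,y,z),max_speed=.04); s=arm.get_state(); print("t",s["t"],s["force"],S(s["position"]))
stripe(); jar()
f=[arm.get_image(n)["frame"] for n in("wrist","side")]
cv2.imwrite("pics/b1.png",cv2.resize(np.hstack(f),(800,300))[:,:,::-1])
E
```

```text
touch z 0.05049999999999999 df 12.587960396752209 t 18.125
[ 0.29641568  1.15196112 -0.41555639] [ 0.45441027 -0.01652879  0.05252974] 0.05249999999999999
t 21.025 [-0.20575869 -0.1101675  -1.02100607] [-0.16  -0.019]
scene stripe 197 mid [-0.0862 -0.0179] yaw 0.001 len 0.122
side stripe 202 mid [-0.0838 -0.0126] yaw -0.002 len 0.118
wrist stripe 16232 mid [-0.0853 -0.0165] yaw -0.0 len 0.122
jar scene/side [array([-0.0403,  0.1336]), array([-0.0404,  0.139 ])]
```

View pics/b1.png

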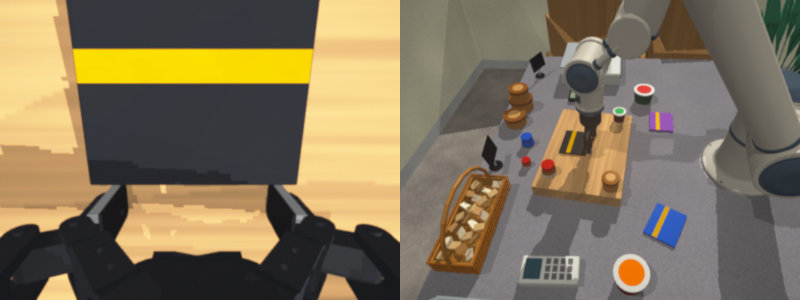

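The board is square (yaw about 0), with both fingers on its rear edge and the stripe 0.075 m ahead of the TCP. I push to 10 mm short, then re-measure the stripe together with the far edge.

```bash
python3 - <<'E'
from h import *
arm.move_straight(W(-.087,-.019,.0525),max_speed=.04); stripe(); print(arm.get_state()["t"])
for n in("wrist","side","scene"):
    d=arm.get_image(n); w=masks(d)["wood"]; out=[]
    for y in(-.15,-.12,-.1,.06,.075,.09):
        X=np.arange(-.04,.03,.0005); uv=np.round(w2px(d,np.array([W(x,y,.05) for x in X]))).astype(int)
        ok=(uv[:,0]>=0)&(uv[:,0]<560)&(uv[:,1]>=0)&(uv[:,1]<420)
        if ok.all():
            v=cv2.cvtColor(d["frame"],cv2.COLOR_RGB2HSV)[uv[:,1],uv[:,0],1].astype(float)
            g=np.convolve(v,np.r_[np.ones(8),-np.ones(8)]/8,"valid"); i=g.argmin(); out.append((y,round(X[i+8],4),int(g[i])))
    print(n,"edge",out)
d=arm.get_image("wrist"); cv2.imwrite("pics/b2.png",d["frame"][:,:,::-1])
E
```

```text
scene stripe 211 mid [-0.0127 -0.0182] yaw 0.002 len 0.122
side stripe 188 mid [-0.0108 -0.0126] yaw -0.001 len 0.119
wrist stripe 16228 mid [-0.0123 -0.0163] yaw -0.0 len 0.121
23.5
wrist edge []
side edge [(-0.15, np.float64(0.002), -16), (-0.12, np.float64(0.003), -67), (-0.1, np.float64(0.004), -67), (0.06, np.float64(0.0055), -65), (0.075, np.float64(0.0035), -74), (0.09, np.float64(0.004), -76)]
scene edge [(-0.15, np.float64(0.0245), -18), (-0.12, np.float64(0.026), -19), (-0.1, np.float64(0.026), -22), (0.06, np.float64(0.026), -23), (0.075, np.float64(0.026), -28), (0.09, np.float64(0.026), -17)]
```

View pics/b2.png

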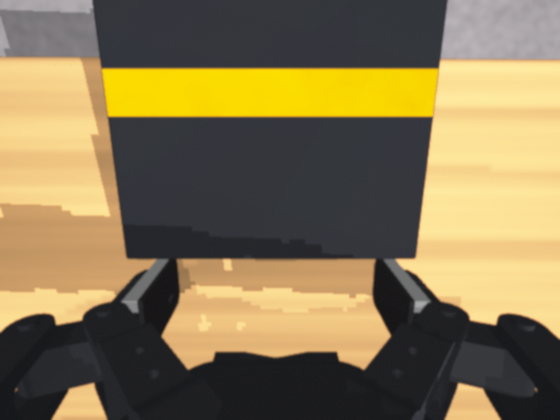

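In the wrist view the far edge shows at row ~57 on the left and ~60 on the right, and the stripe is at rows 68–117. I cast the edge points from the same picture.

```bash
python3 - <<'E'
from h import *
d=arm.get_image("wrist"); g=cv2.GaussianBlur(cv2.cvtColor(d["frame"],cv2.COLOR_RGB2HSV)[...,1],(5,5),0).astype(float)
for xs in(range(15,85,12),range(455,550,15)):
    pts=[(x,35+np.diff(g[35:85,x]).argmax()+.5) for x in xs]; print([p[1] for p in pts],[S(p)[0] for p in px2w(d,pts,.05)],S(px2w(d,pts[3],.05)[0]))
E
```

```text
[np.float64(56.5), np.float64(55.5), np.float64(56.5), np.float64(56.5), np.float64(56.5), np.float64(56.5)] [np.float64(0.001), np.float64(0.0013), np.float64(0.001), np.float64(0.001), np.float64(0.001), np.float64(0.001)] [0.001  0.0656]
[np.float64(58.5), np.float64(58.5), np.float64(58.5), np.float64(58.5), np.float64(58.5), np.float64(58.5), np.float64(58.5)] [np.float64(0.0004), np.float64(0.0004), np.float64(0.0004), np.float64(0.0004), np.float64(0.0004), np.float64(0.0004), np.float64(0.0004)] [ 0.0004 -0.1028]
```

The edge lies at +0.001 (wrist) and about +0.0035 (side), so I aim the stripe at +0.0015. That needs 13.7 mm more, then a backward retreat and a check.

```bash
python3 - <<'E'
from h import *
arm.move_straight(W(-.0733,-.019,.0525),max_speed=.025); arm.dwell(.3); stripe(("wrist","side"))
arm.move_straight(W(-.105,-.019,.0525),max_speed=.06); arm.move_straight(W(-.105,-.019,.12),max_speed=.15)
arm.move_straight(W(-.16,-.019,.22),max_speed=.2); arm.dwell(.3)
stripe(); jar(); d=arm.get_image("wrist")
g=cv2.GaussianBlur(cv2.cvtColor(d["frame"],cv2.COLOR_RGB2HSV)[...,1],(5,5),0).astype(float)
for y in(-.12,-.1,.065,.08):
    u,v=w2px(d,W(0,y,.05))[0].astype(int)
    if 0<=u<560 and v>20: r=v-15+np.diff(g[v-15:v+15,u]).argmax()+.5; print("edge",y,S(px2w(d,(u,r),.05)[0]))
s=arm.get_state(); print(s["t"],s["force"])
cv2.imwrite("pics/f.png",cv2.resize(np.hstack([d["frame"],arm.get_image("side")["frame"]]),(800,300))[:,:,::-1])
E
```

```text
wrist stripe 16323 mid [ 0.0023 -0.0165] yaw 0.0 len 0.121
side stripe 185 mid [ 0.0043 -0.0121] yaw 0.009 len 0.117
scene stripe 217 mid [ 0.0018 -0.0169] yaw 0.004 len 0.121
side stripe 185 mid [ 0.0043 -0.0121] yaw 0.009 len 0.117
wrist stripe 299 mid [-0.0043 -0.0169] yaw 0.001 len 0.118
jar scene/side [array([-0.0394,  0.1332]), array([-0.0402,  0.1388])]
27.4417 [ 0.36554138 -0.80773981 -0.21104121]
```

View pics/f.png

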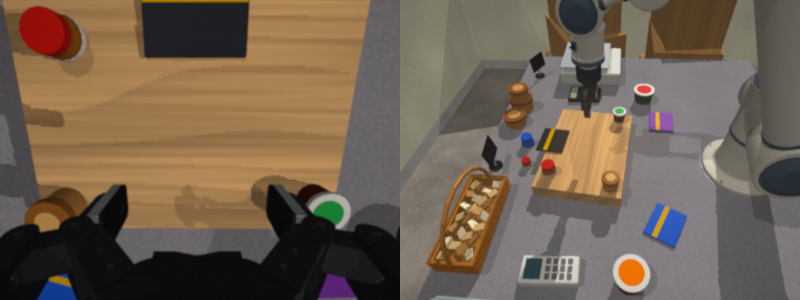

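```bash
python3 -c "
from rig import arm
arm.close_job()"
```

```text
the job is handed in; nothing more can be done
```

The job is handed in, and my last checks put both the board and the jar within the limits. I pushed the red-capped jar about 135 mm aside along the step with shut fingers. Then I slid the board squarely out by pushing its rear edge with both open fingers, and backed off and raised the hand clear. It took about 27 s of the 56 s allowed.

**Board:** the stripe's middle is about 1–2 mm past the far edge (wrist camera 0.0023 m against an edge at 0.0007 m; side camera 0.0043 m against about 0.0037 m). It is square within 0.01 rad, with y between about -0.012 and -0.017 m.

**Jar:** it stands upright on the step at about (-0.040, 0.136) m, clear of the board. The box and tub on the step look unmoved; I compared the bystanders by eye, not by measurement.

**Disagreements:**
- The final wrist stripe reading (-0.0043 m) is not valid because the picture cut the stripe off.
- No far-edge reading came from that last wrist view, so the edge figures come from just before the final 14 mm push.
- The scene camera's edge detection picked up the step's front face and was ignored.

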